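# Swap the sampler trays

## Robot

A 6-joint arm with a two-finger parallel gripper is mounted at the origin on a cart in front of the work surface, level with it; the furniture and walls round the work are solid. World frame = base frame: x ahead of the robot, y to its left, z up, the work surface at z = 0. Lengths are in m, angles in rad, forces in N, time in s.
With the tool pointing down it reaches from about 0.4 to 0.925 m from the base axis. Payload 12.5 kg.
Tool frame: the origin (TCP) lies at the very end of the fingers, on their centre line; the grasp point (between the pads) lies 19 mm behind it (env.tcp_to_grasp is the distance from the TCP to the grasp point, in m); z points along the fingers, y is the line along which they close (so a half turn about z gives the same grasp; the last joint's range is limited). The gripper opens to 95 mm and grips with 3 to 60 N. Pads are 20 mm wide; open, the fingers measure 119 mm over their backs; the gripper's body (75 mm by 180 mm) begins 59 mm behind the grasp point.
Start: joints at [1.143, 0.491, 1.559, -0, 1.092, -0.106], TCP at [0.198, 0.593, 0.215] pointing down, gripper open.
Joint ranges: [-3.1, 3.1], [-0.84, 2.19], [0.05, 2.79], [-1.13, 4.28], [0.06, 2.93], [-2.69, 2.69]. Speed limits (rad/s): [2.22, 2.22, 2.79, 3.14, 3.14, 3.14].

## Interface

Orientations are given as a unit quaternion [w, x, y, z].
In Python, from station import env gives the robot as it stands. The module is installed in compiled form; this text tells all that it offers. Calls block until the motion is done:
- env.movep(position, orientation): joint-space move of the TCP to a pose.
- env.movel(position, rot=None, velocity=0.15): straight line of the TCP; rot=None keeps the orientation; velocity is the mean speed in m/s.
- env.move_joints(angles): joint-space move.
- env.set_gripper(opening, squeeze=None): opening from 0.0 (shut) to 1.0 (fully open); squeeze is the grip in N (None keeps the last); returns when the fingers have stopped.
- env.hold(seconds).
- env.ik(position, orientation): joint angles nearest the present ones, or None.
- env.camera(name): name is "side" or "top"; returns a dict with "pixels" (400x640x3 uint8, red, green, blue), "vfov" (degrees; the focal length in pixels is half the picture's height over the tangent of half this angle, whatever the lens; pixels are square), "cx", "cy" (the principal point, pixels), "dist" ([k1, k2, p1, p2, k3] as OpenCV has them; the pictures are not rectified), "rvec" (rotation vector, rad) and "tvec" (3), from world to camera coordinates, as OpenCV has them. Camera axes: x right, y down, z forward; pixel columns grow to the right and rows downward; lengths in m; the calibration is good to about 2 mm. A picture is of the moment at which its call begins. There is no depth.
A pose or a line that the arm cannot do raises env.PlanningError and nothing moves.
- env.finish_job(): hands the job in; it is judged then, once.
Readings, each from a call of its own:
- env.read_time_s(): time.
- env.read_joints(): joint angles.
- env.read_joint_vel(): joint speeds.
- env.read_joint_torque(): joint torques, N m.
- env.read_eef_pos(): TCP position.
- env.read_ee_rot(): TCP orientation.
- env.read_ft_force(): force on the tool from outside, world axes, zero at the start.
- env.read_wrist_torque(): the same for the moment, N m.
- env.read_finger_gap(): opening from 0.0 (shut) to 1.0 (fully open).
- env.read_finger_force(): force on a finger pad.
Only numpy, scipy, OpenCV 4.12 (cv2) and the standard library are available. Lean on these libraries where they do the work, as an engineer would, in place of code of your own. Each camera call takes 0.05 s, during which the arm holds its last target. There are 200 camera calls.

## Task

Two sampler lanes stand on the worktop. First push the empty tray fully home against its back stop; then hook a fingertip behind the front lip of the tray that carries the three vials and draw it gently out along its rail, all the way to its front stop. Only push and hook, grip or lift nothing, do not touch the vials, which must stay standing in their wells, and leave the other things on the worktop where they are.

Things in the scene. Friction and masses are not known exactly. Their poses are not given: they have to be found in the camera images.
- vial_base: Fixed base of the vial lane: grey plate 175 x 104 x 10 mm, two dark rails along it (tops 26 mm above the worktop), grey block (60 mm high) across the back end. Origin: on the worktop, midway between the rails, 115 mm behind the plate's front end. x runs along the rails to the back, so the tray is drawn out along -x; z up.
- empty_base: Fixed base of the empty lane: grey plate 175 x 104 x 10 mm, two dark rails along it (tops 26 mm above the worktop), grey block (60 mm high) across the back end. Origin: on the worktop, midway between the rails, 115 mm behind the plate's front end. x runs along the rails to the back, so the tray is drawn out along -x; z up.
- vial_tray (a joint): Position of the tray with the vials along its rail in m: 0 = fully home at the back stop, 0.080 = fully out at the front stop (-x of its base). It stays where it is left; about 2 N moves it slowly. It starts at 0.
- empty_tray (a joint): Position of the empty tray along its rail in m: 0 = fully home at the back stop, 0.080 = fully out at the front stop (-x of its base). It stays where it is left; about 2 N moves it slowly. It starts partly out, 0.035 to 0.065.
- vial_lip_top (a point): Centre of the top edge of the upright lip at the front of the tray with the vials, 48 mm above the worktop (tray floor: 16 mm). Axes as its base's; with the tray home it lies at x = -42 mm, y = 0 of the base. The steel lip is 82 mm wide, 6 mm thick. Behind it an open trough 44 mm along the rail, 76 mm wide, then three black wells, walls up to 42 mm, vials in them up to 67 mm.
- empty_lip_top (a point): Centre of the top edge of the upright lip at the front of the empty tray, 48 mm above the worktop (tray floor: 16 mm). Axes as its base's; with the tray home it lies at x = -42 mm, y = 0 of the base. The steel lip is 82 mm wide, 6 mm thick. Behind it an open trough 44 mm along the rail, 76 mm wide, then three black wells, walls up to 42 mm, empty.
- vial_left: Capped sample vial, 20 mm wide, 48 mm high, about 20 g, standing loosely in the +y well of the vial tray. Origin: centre of its underside, 18.5 mm above the worktop.
- vial_mid: Capped sample vial, 20 mm wide, 48 mm high, about 20 g, standing loosely in the middle well of the vial tray. Origin: centre of its underside, 18.5 mm above the worktop.
- vial_right: Capped sample vial, 20 mm wide, 48 mm high, about 20 g, standing loosely in the -y well of the vial tray. Origin: centre of its underside, 18.5 mm above the worktop.
- dropper_bottle: Amber dropper bottle with black cap, 30 mm wide, 75 mm high, standing loose between the two lanes. A bystander. Origin: centre of its underside.
- spare_vial: Loose capped vial 20 mm wide, 48 mm high, standing on the worktop between the two lanes, nearer the robot. A bystander. Origin: centre of its underside.
- beaker: Clear plastic beaker, about 59 mm wide, 68 mm high, loose, right of the lanes. A bystander. Origin: centre of its underside.
- petri_dish: Clear round dish, 90 mm wide, 17 mm high, loose, near the right front edge. A bystander. Origin: centre of its underside.
- tape_roll: Roll of tape lying flat, 82 mm wide, 19 mm high, loose, left of the lanes. A bystander. Origin: centre of its underside.
- weigh_boat: White square weighing boat, 68 mm wide, 16 mm high, loose, far left. A bystander. Origin: centre of its underside.
- timer: Small white bench timer, 39 x 68 mm, 62 mm high, loose, behind the lanes. A bystander. Origin: centre of its underside.

How it is judged:
On the way, in this order (a step that is already met when the one before it is completed fails the run):
1. the empty tray is pushed fully home (within 6 mm), the vial tray still in (less than 10 mm out) (value of joint empty_tray below 0.006 m and value of joint vial_tray below 0.01 m), for 0.2 s.
2. a fingertip behind the lip is drawing the vial tray (1 cm or more out) (contact force between the fingers and vial_tray_c1 above 0.3 N and value of joint vial_tray above 0.01 m), for 0.05 s.
3. the vial tray is fully out (within 6 mm of its stop) (value of joint vial_tray above 0.074 m), for 0.2 s.
At the end, for the whole second after the job is handed in: The vial tray rests within 6 mm of its front stop (0.074 to 0.080), the empty tray within 6 mm of home, and all three vials stand at rest in their own wells (tilt under 0.2 rad, within 8 mm of the well's centre) (value of joint vial_tray above 0.074 m and value of joint empty_tray below 0.006 m and velocity of joint vial_tray between -0.01 and 0.01 m/s and velocity of joint empty_tray between -0.01 and 0.01 m/s and angle between each of vial_left, vial_mid, vial_right's own z axis and vertical below 0.2 rad and height (world z) of each of vial_left, vial_mid, vial_right below 0.026 m and linear speed of each of vial_left, vial_mid, vial_right below 0.02 m/s and x of vial_left in the frame of vial_lip_top between 0.054 and 0.07 m and y of vial_left in the frame of vial_lip_top between 0.0185 and 0.0345 m and x of vial_mid in the frame of vial_lip_top between 0.054 and 0.07 m and y of vial_mid in the frame of vial_lip_top between -0.008 and 0.008 m and x of vial_right in the frame of vial_lip_top between 0.054 and 0.07 m and y of vial_right in the frame of vial_lip_top between -0.0345 and -0.0185 m); the robot touches nothing.
It fails at once if a tray's lip was pinched between the fingers (its front and rear touched at once) ((contact force between the fingers and vial_tray_c0 above 0.5 N and contact force between the fingers and vial_tray_c1 above 0.5 N) or (contact force between the fingers and empty_tray_c0 above 0.5 N and contact force between the fingers and empty_tray_c1 above 0.5 N)).
It fails at once if the robot touched a vial in the tray (contact force between any of the fingers, the arm and vial_left above 0.3 N or contact force between any of the fingers, the arm and vial_mid above 0.3 N or contact force between any of the fingers, the arm and vial_right above 0.3 N).
It fails at once if a vial was lifted out of its well or tipped over (height (world z) of any of vial_left, vial_mid, vial_right above 0.035 m or angle between any of vial_left, vial_mid, vial_right's own z axis and vertical above 0.5 rad).
It fails at once if a tray was slammed along its rail (faster than 0.4 m/s) (velocity of joint any of vial_tray, empty_tray above 0.4 m/s or velocity of joint any of vial_tray, empty_tray below -0.4 m/s).
It fails at once if a bystander was pushed or lifted more than 15 mm (distance of any of dropper_bottle, spare_vial, beaker, petri_dish, tape_roll, weigh_boat, timer from where it was at the start of the episode above 0.015 m).
It also fails if it takes over 48 s, if anything falls off the work surface, if the arm or the gripper's body presses on something with over 40 N, if the wrist force passes 120 N, or if a joint passes its speed limit or range.

## Working session

There is one attempt and no reset: what is moved stays moved. The work goes in short steps, each a Python script; the robot and the scene stay as the last script left them, time stands still between calls to the robot, and variables do not carry over. Pictures are saved under pics/ and viewed, at most 10 in all, crops included, and the job is handed in when it is done.

```bash
mkdir -p pics
python3 - <<'E'
from station import env
import cv2,pickle
d={}
for n in("top","side"):
    c=env.camera(n);d[n]=c;cv2.imwrite(f"pics/{n}0.png",c["pixels"][:,:,::-1])
    print(n,{k:v for k,v in c.items() if k!="pixels"})
pickle.dump(d,open("cam.pkl","wb"))
E
```

```text
top {'vfov': 56.57723796063421, 'cx': 316.53141594386886, 'cy': 201.4668677147428, 'dist': array([-0.07961273,  0.        ,  0.        ,  0.        ,  0.        ]), 'rvec': array([ 2.17392457, -2.17420736,  0.06376007]), 'tvec': array([0.05959384, 0.55812193, 1.40969965])}
side {'vfov': 45.00899623954828, 'cx': 318.57551270076897, 'cy': 195.10839014779765, 'dist': array([0.01931435, 0.        , 0.        , 0.        , 0.        ]), 'rvec': array([ 2.03989824, -0.54233473,  0.28949204]), 'tvec': array([-0.46798378,  0.20328197,  1.22305154])}
```

View pics/top0.png

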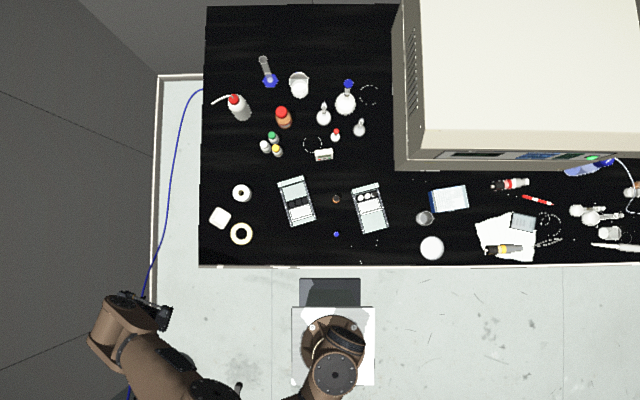

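View pics/side0.png

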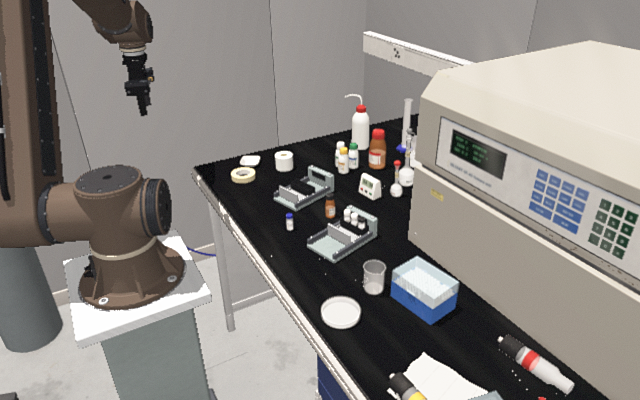

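The top view shows the empty lane around (297,201) and the vial lane around (370,208). The spare vial is at (336,234), the dropper bottle at (336,198) and the beaker at (425,218). I'll enlarge both lanes.

Run:
```python
import cv2,pickle
d=pickle.load(open("cam.pkl","rb"))
t=d["top"]["pixels"][165:245,265:400,::-1]; cv2.imwrite("pics/topz.png",cv2.resize(t,None,fx=5.9,fy=5.9,interpolation=cv2.INTER_CUBIC))
t=d["side"]["pixels"][160:265,265:385,::-1]; cv2.imwrite("pics/sidez.png",cv2.resize(t,None,fx=5.7,fy=5.7,interpolation=cv2.INTER_CUBIC))
```

```text
(no output)
```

View pics/topz.png

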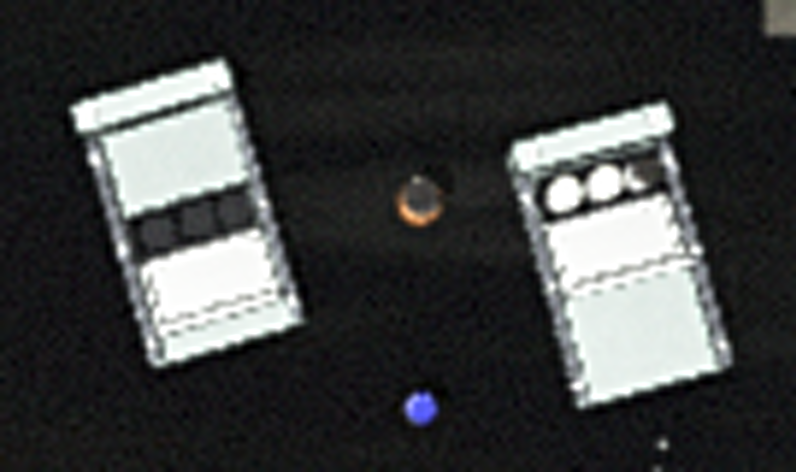

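View pics/sidez.png

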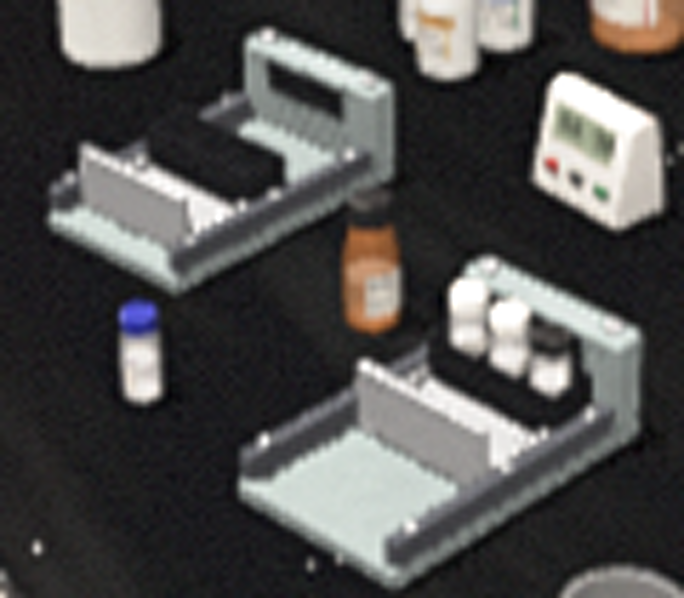

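The zooms show the empty tray about half out, with its side-view lip corners at (80,145) and (187,208). The vial tray is home, with lip corners at (358,362) and (492,438). I'll fit the base poses to the corners in both views.

```bash
cat > geo.py <<'E'
import numpy as np,cv2,pickle
from scipy.optimize import least_squares
d=pickle.load(open("cam.pkl","rb"))
def proj(n,P):
    c=d[n];f=200/np.tan(np.radians(c["vfov"]/2))
    K=np.array([[f,0,c["cx"]],[0,f,c["cy"]],[0,0,1]])
    return cv2.projectPoints(np.array(P,float).reshape(-1,3),c["rvec"],c["tvec"],K,c["dist"])[0].reshape(-1,2)
T=lambda u,v:("top",(np.array([u,v])+.5)/5.9-.5+[265,165])
S=lambda u,v:("side",(np.array([u,v])+.5)/5.7-.5+[265,160])
def world(p,L):
    c,s=np.cos(p[2]),np.sin(p[2]); x,y,z=L
    return [p[0]+c*x-s*y,p[1]+s*x+c*y,z]
E
python3 - <<'E'
from geo import *
# (obs, local xyz, flag moves with tray)
E_=[(T(72,105),(.06,.052,.06),0),(T(225,58),(.06,-.052,.06),0),(T(155,368),(-.115,.052,.01),0),(T(303,322),(-.115,-.052,.01),0),
(S(50,216),(-.115,.052,.01),0),(S(178,277),(-.115,-.052,.01),0),(S(80,145),(-.042,.041,.048),1),(S(187,208),(-.042,-.041,.048),1)]
V_=[(T(510,150),(.06,.052,.06),0),(T(668,100),(.06,-.052,.06),0),(T(580,408),(-.115,.052,.01),0),(T(731,367),(-.115,-.052,.01),0),
(S(240,480),(-.115,.052,.01),0),(S(397,573),(-.115,-.052,.01),0),(S(358,362),(-.042,.041,.048),1),(S(492,438),(-.042,-.041,.048),1)]
for nm,O in(("empty",E_),("vial",V_)):
    def r(p):
        return np.concatenate([proj(o[0],world(p,np.array(L)-[p[3]*m,0,0]))[0]-o[1] for o,L,m in O])
    s=least_squares(r,[.65,0,.2,0],loss="soft_l1")
    print(nm,s.x.round(4),"lip",np.round(world(s.x,(-.042-s.x[3],0,.048)),4)); print(r(s.x).reshape(-1,2).round(2).tolist())
# bystanders
for nm,o,z in(("dropper",T(420,200),.075),("spare",T(421,408),.048)):
    s=least_squares(lambda p:proj(o[0],[p[0],p[1],z])[0]-o[1],[.6,0]);print(nm,s.x.round(3))
E
```

```text
empty [0.5858 0.1431 0.2932 0.0552] lip [0.4927 0.115  0.048 ]
[[-0.33, -0.16], [0.1, -0.16], [-0.14, -0.14], [0.49, -0.1], [-0.27, -0.21], [-0.05, 0.78], [0.29, 0.88], [-0.39, -1.33]]
vial [ 0.5581 -0.1369  0.2723  0.001 ] lip [ 0.5167 -0.1485  0.048 ]
[[0.01, -0.96], [-0.21, 0.1], [-0.36, 0.19], [-0.11, -0.16], [-0.13, 0.64], [0.16, 0.87], [0.52, 0.55], [-0.73, -0.88]]
dropper [ 0.565 -0.013]
spare [ 0.435 -0.014]
```

Residuals are under 1.4 px (about 2–3 mm), and the vial tray fits at 0.001 as it should. Next is the push on the empty tray: fingers shut, force watched.

```bash
cat > arm.py <<'E'
from station import env
import numpy as np
from scipy.spatial.transform import Rotation as R
from geo import world
EMP=[.5858,.1431,.2932]; VIA=[.5581,-.1369,.2723]
def quat(p):
    best=None
    for k in(0,np.pi):
        a=p[2]+k;M=np.array([[np.cos(a),np.sin(a),0],[np.sin(a),-np.cos(a),0],[0,0,-1]]).T.T
        q=R.from_matrix(M).as_quat(scalar_first=True); j=env.ik(world(p,(-.1,0,.15)),q)
        if j is not None:
            s=abs(np.array(j)[5]); 
            if best is None or s<best[0]: best=(s,q)
    return best[1]
def fx(p): f=np.array(env.read_ft_force()); return float(f[0]*np.cos(p[2])+f[1]*np.sin(p[2]))
def loc(p): e=np.array(env.read_eef_pos())-[p[0],p[1],0]; c,s=np.cos(p[2]),np.sin(p[2]); return round(c*e[0]+s*e[1],4),round(-s*e[0]+c*e[1],4),round(e[2],4)
E
python3 - <<'E'
from arm import *
env.set_gripper(0.0)
q=quat(EMP); X=-.145
env.movep(world(EMP,(X,0,.16)),q)
env.movel(world(EMP,(X,0,.032)),velocity=.12)
f0=fx(EMP); print(loc(EMP),f0,env.read_time_s())
x=X
env.movel(world(EMP,(-.075,0,.032)),velocity=.04); x=-.075; print(loc(EMP),fx(EMP)-f0)
while x<-.04:
    x+=.003; env.movel(world(EMP,(x,0,.032)),velocity=.03)
    f=fx(EMP)-f0; print(loc(EMP)[0],round(f,1))
    if abs(f)>12: break
print(env.read_time_s())
import cv2
for n in("top","side"): cv2.imwrite(f"pics/{n}1.png",env.camera(n)["pixels"][:,:,::-1])
a=cv2.imread("pics/side1.png")[130:270,230:400]; cv2.imwrite("pics/s1z.png",cv2.resize(a,None,fx=4,fy=4,interpolation=cv2.INTER_CUBIC))
E
```

```text
(np.float64(-0.1448), np.float64(0.0), np.float64(0.0325)) 0.03880534825171748 4.8333
(np.float64(-0.075), np.float64(0.0), np.float64(0.032)) -0.3776038184594576
-0.0716 -0.0
-0.0685 -1.1
-0.0656 0.4
-0.0627 -0.1
-0.0597 0.2
-0.0567 -0.1
-0.0565 -11.3
-0.0564 -25.1
8.7333
```

View pics/s1z.png

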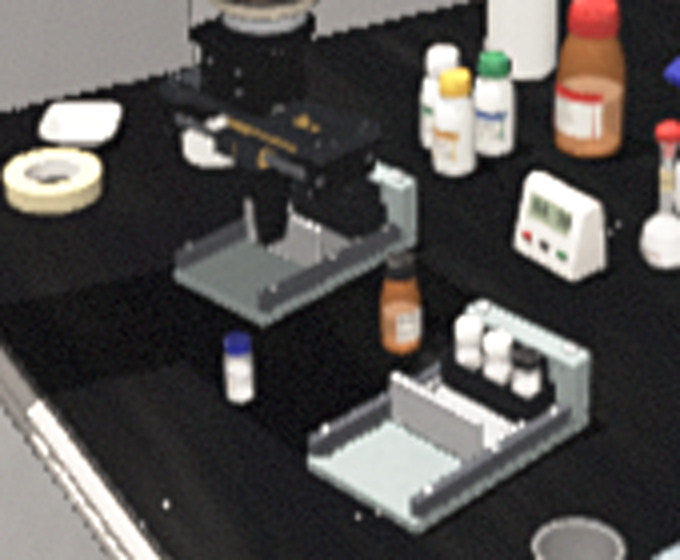

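The fingers sit on the lip and the tray is deep in its lane. The hard stop came at −0.0565 against −0.055 expected, so it is home, and the vials and bystanders haven't moved. I'll back off, then hook the vial tray.

Run:
```python
from arm import *
import cv2
env.movel(world(EMP,(-.085,0,.032)),velocity=.06)
env.movel(world(EMP,(-.085,0,.17)),velocity=.15)
q=quat(VIA)
env.movep(world(VIA,(-.017,0,.17)),q)
env.movel(world(VIA,(-.017,0,.085)),velocity=.1)
print(loc(VIA),env.read_time_s())
for n in("top","side"): cv2.imwrite(f"pics/{n}2.png",env.camera(n)["pixels"][:,:,::-1])
a=cv2.imread("pics/side2.png")[150:270,250:400]; cv2.imwrite("pics/s2z.png",cv2.resize(a,None,fx=4.5,fy=4.5,interpolation=cv2.INTER_CUBIC))
```

```text
(np.float64(-0.0167), np.float64(-0.0001), np.float64(0.0855)) 12.6417
```

View pics/s2z.png

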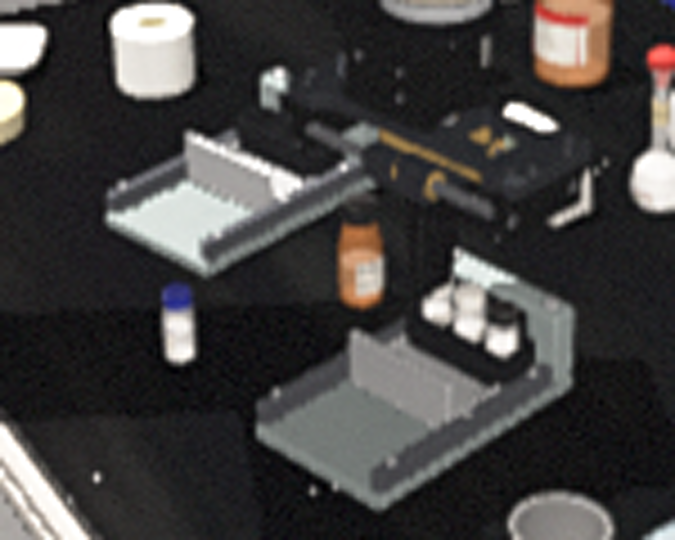

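The empty tray is home and the vials are standing. The dark fingers come down at about x 415–455 in the crop, cutting off the left part of the left vial's cap. I'll check that the projected tip agrees before going down.

Run:
```python
from geo import *
import cv2
V=[.5581,-.1369,.2723]
a=cv2.imread("pics/side2.png")
b=cv2.convertScaleAbs(cv2.resize(a[180:250,320:390],None,fx=8,fy=8,interpolation=cv2.INTER_CUBIC),alpha=2.5,beta=10)
def dr(L,c):
    for l in L:
        u=(proj("side",world(V,l))[0]-[320,180]+.5)*8; cv2.circle(b,tuple(int(k) for k in u),3,c,-1)
dr([(-.017+i*.01,j*.012,.0855) for i in(-1,1) for j in(-1,1)],(0,0,255))
dr([(-.017+i*.01,j*.012,.028) for i in(-1,1) for j in(-1,1)],(0,255,0))
dr([(-.042,y,.048) for y in(-.041,.041)],(255,0,255))
dr([(.02,y,.0665) for y in(-.0265,0,.0265)],(255,255,0))
cv2.imwrite("pics/s2y.png",b)
```

```text
(no output)
```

View pics/s2y.png

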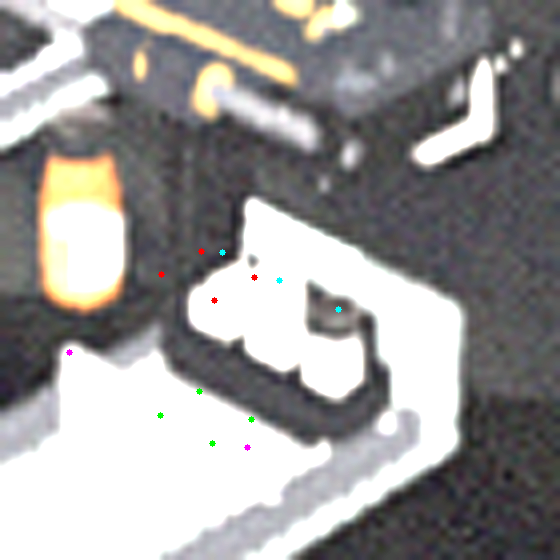

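The predicted footprint (red) lines up with the fingers to within about 1–2 px, and its landing place (green) lies in the trough, clear of both lip and wells. I'll lower, hook and draw.

Run:
```python
from arm import *
import cv2
f0=np.array(env.read_ft_force()); X=-.018; ok=True
for z in(.055,.045,.036,.028):
    env.movel(world(VIA,(X,0,z)),velocity=.05); f=np.array(env.read_ft_force())-f0
    print(z,f.round(1))
    if np.linalg.norm(f)>6: ok=False;break
if ok:
    b=fx(VIA); x=-.028
    env.movel(world(VIA,(x,0,.028)),velocity=.02); print(loc(VIA),round(fx(VIA)-b,1))
    x=-.098; env.movel(world(VIA,(x,0,.028)),velocity=.025); print(loc(VIA),round(fx(VIA)-b,1),env.read_time_s())
    while x>-.122:
        x-=.002; env.movel(world(VIA,(x,0,.028)),velocity=.025); f=fx(VIA)-b; print(loc(VIA)[0],round(f,1))
        if abs(f)>10: break
for n in("top","side"): cv2.imwrite(f"pics/{n}3.png",env.camera(n)["pixels"][:,:,::-1])
a=cv2.imread("pics/side3.png")[150:270,250:400]; cv2.imwrite("pics/s3z.png",cv2.resize(a,None,fx=4.5,fy=4.5,interpolation=cv2.INTER_CUBIC))
print(env.read_time_s())
```

```text
0.055 [ 0.4  0.3 -0.9]
0.045 [-0.5  0.5 -1. ]
0.036 [-1.2  0.4  0.7]
0.028 [-1.  -1.  -0.6]
(np.float64(-0.0281), np.float64(-0.0), np.float64(0.0281)) 1.1
(np.float64(-0.098), np.float64(-0.0), np.float64(0.028)) 2.9 18.0833
-0.1002 1.6
-0.1022 1.4
-0.1042 0.5
-0.1062 1.9
-0.107 9.8
-0.1072 25.5
19.6833
```

View pics/s3z.png

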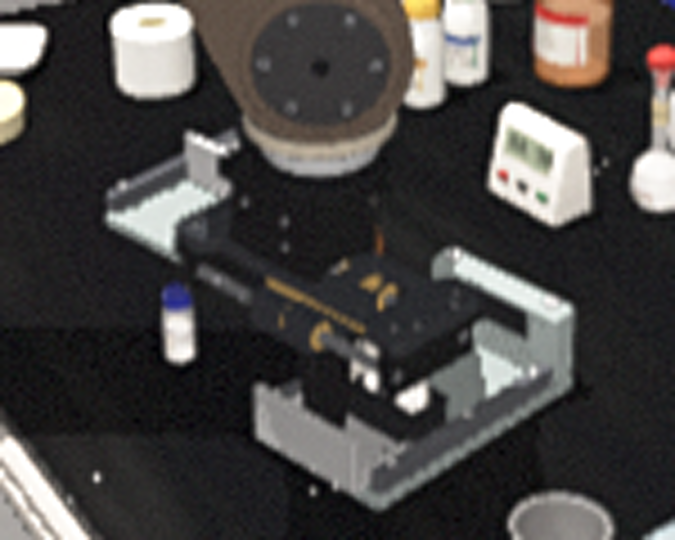

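The tray is at its front stop: the lip is at the plate's front, and the hard stop came at −0.107 against −0.109 expected. I'll unhook, lift and check.

Run:
```python
from arm import *
import cv2
env.movel(world(VIA,(-.098,0,.028)),velocity=.02)
env.movel(world(VIA,(-.098,0,.2)),velocity=.08)
p=world(EMP,(-.06,.06,.3)); env.movep(p,env.read_ee_rot()); env.hold(.5)
print(env.read_time_s(),np.round(env.read_ft_force(),1))
A=[]
for n,(r,c) in dict(top=(165,265),side=(160,265)).items():
    a=env.camera(n)["pixels"][:,:,::-1]; A.append(cv2.resize(a[r:r+100,c:c+130],None,fx=3,fy=3,interpolation=cv2.INTER_CUBIC))
cv2.imwrite("pics/end.png",np.hstack(A))
```

```text
24.5917 [ 0.7 -0.6 -0.5]
```

View pics/end.png

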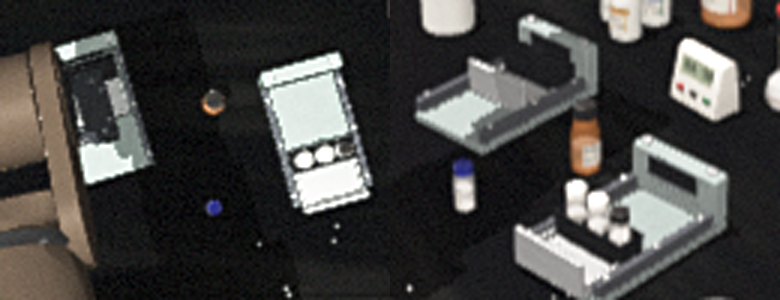

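The vial tray is fully out with its three vials standing, the empty tray is home, and the dropper bottle and spare vial haven't moved. I'll hand it in.

```bash
python3 -c "
from station import env
print(env.finish_job())"
```

```text
the job is handed in; nothing more can be done
None
```

I pushed the empty tray home, then drew the vial tray out to its front stop with all three vials still standing, and handed the job in after about 25 s of robot time; no verdict was returned.

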